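Put the lids back on the storage jars

ROBOT

A 6-joint arm with a two-finger parallel gripper is mounted at the origin on the work surface. World frame = base frame: x ahead of the robot, y to its left, z up, the work surface at z = 0. Lengths are in m, angles in rad, forces in N, time in s.
With the tool pointing down it reaches from about 0.35 to 0.975 m from the base axis. Payload 4.9 kg.
Tool frame: the origin (TCP) lies at the very end of the fingers, on their centre line; the grasp point (between the pads) lies 19 mm behind it; z points along the fingers, y is the line along which they close (so a half turn about z gives the same grasp; the last joint's range is limited). The gripper opens to 85 mm and grips with 20 to 120 N. Pads are 22 mm wide; open, the fingers measure 114 mm over their backs; the gripper's body (76 mm by 85 mm) begins 54 mm behind the grasp point. The pads swing forward as they close: fully open they stand 13 mm farther back than shut.
Start: joints at [1.092, 0.053, 1.613, -0, 1.476, -0.119], TCP at [0.22, 0.585, 0.231] pointing down, gripper open.
Joint ranges: [-3.01, 3.01], [-1.01, 2.22], [0.06, 2.58], [-1.02, 4.17], [0.09, 2.62], [-3.14, 3.14]. Speed limits (rad/s): [2.57, 2.57, 3.14, 3.14, 3.14, 3.14].

INTERFACE

Orientations are given as a rotation vector (axis times angle).
In Python, from station import ctrl gives the robot as it stands.
- The arm moves only by the tool jog_arm, never from a script. Its argument "plan" is a list of rows, each a list of 7 numbers: the shift along the tool's x, y, z in units of 0.02 m (1.0 is 0.02 m), then the turn, a rotation vector about the tool's x, y, z in units of 45 degrees (1.0 is 45 degrees), then the opening, from -1 (shut) to 1 (fully open). A call has 1 to 8 rows; each row shifts and turns the commanded pose from where the row before left it, along the tool's axes as they then stand; what a row does not reach is not made up. A row lasts 1/10 s, in which the tool goes at most 50 mm and 8.59 degrees, less where a joint would pass 70% of its speed; a pose out of reach is approached as far as the arm can. A call with a number of a shift or a turn outside -1 to 1 is refused whole. A call with a gripper value outside its range is refused whole. The fingers move at their own pace and stop on an object; "grip_force" is the grip in N (left out, the last holds). Time passes only in rows, so rows that do not move let the fingers close. It gives the time, the measured TCP pose, the force, the opening and the grip force at its end, in the units of the state.
- ctrl.get_obs(): the state, without advancing time (a new reading comes with each control period).
- ctrl.get_image(name): name is "scene" or "top" or "wrist"; returns (picture, depth): 384x512x3 uint8, red, green, blue; 384x512 float32, m along the optical axis (not along the pixel's ray), 0 where there is no reading.
- ctrl.camera_info(name): a dict with "camera_matrix" (3x3 intrinsics, pixels), "k1" (the pictures are not rectified: a ray, as slopes to the right and down, at radius r is drawn at 1 + k1 r^2 times it, then the intrinsics apply), "rvec" (rotation vector, rad) and "tvec" (3), from world to camera coordinates, as OpenCV has them; the wrist camera has in their place "T_tool_cam" (4x4, takes a point from camera to tool coordinates, whose origin is the TCP and whose axes are the flange's). Camera axes: x right, y down, z forward; pixel columns grow to the right and rows downward; lengths in m; the calibration is good to about 2 mm. A picture is of the moment at which its call begins: read the wrist's pose just before it. camera_info takes no time and is no camera call.
- ctrl.finish_job(): hands the job in; it is judged then, once.
The state is a dict: "t": time; "q": joint angles; "dq": joint speeds; "effort": joint torques, N m; "tool_pos": TCP position; "tool_rot": TCP orientation; "contact_force": force on the tool from outside, world axes, zero at the start; "wrist_torque": the same for the moment, N m; "opening": finger opening in m; "grip_force": force on a finger pad.
Only numpy, scipy, OpenCV 4.12 (cv2) and the standard library are available. Lean on these libraries where they do the work, as an engineer would, in place of code of your own. Each camera call takes 0.05 s, during which the arm holds its last target. There are 200 camera calls.

TASK

The four kitchen storage jars are washed and dry: put each lid back on its own jar, the one of the same colour and material, so that every lid sits fully home and level on its rim. Set the lids down gently rather than dropping them, leave the jars standing where they are, and do not knock over or push away the pepper mill or the salt pot.

Things in the scene. Friction and masses are not known exactly. Their poses are not given: they have to be found in the camera images.
- jar_blue: Open, empty round storage jar, blue glazed ceramic: 110 mm outer diameter at the rim, 110 mm tall, wall 5 mm, mouth upward (100 mm inner diameter). Loose, 750 g. Origin at the centre of its underside, z up along its axis; the rim is at z = 110 mm.
- jar_terra: Open, empty round storage jar, unglazed orange-brown terracotta garlic keeper with small dark vent holes round its side: 120 mm outer diameter at the rim, 105 mm tall, wall 6 mm, mouth upward (108 mm inner diameter). Loose, 800 g. Origin at the centre of its underside, z up along its axis; the rim is at z = 105 mm.
- jar_steel: Open, empty round storage jar, brushed stainless steel: 94 mm outer diameter at the rim, 125 mm tall, wall 3 mm, mouth upward (88 mm inner diameter). Loose, 500 g. Origin at the centre of its underside, z up along its axis; the rim is at z = 125 mm.
- jar_sage: Open, empty round storage jar, sage-green glazed stoneware: 100 mm outer diameter at the rim, 95 mm tall, wall 5 mm, mouth upward (90 mm inner diameter). Loose, 600 g. Origin at the centre of its underside, z up along its axis; the rim is at z = 95 mm.
- lid_blue: Loose lid of blue glazed ceramic, knob included, 200 g, lying knob up on the worktop. Origin at the centre of the underside of its tapered plug (14 mm deep, 78 mm across below, 96 mm above), z up; flange 110 mm across at z 14 to 20 mm; upright round knob 28 mm across at z 20 to 52 mm. Seated, flange on the rim, its origin is 96 mm above the jar's.
- lid_terra: Loose lid of orange-brown terracotta, knob included, 220 g, lying knob up on the worktop. Origin at the centre of the underside of its tapered plug (14 mm deep, 86 mm across below, 104 mm above), z up; flange 120 mm across at z 14 to 20 mm; upright round knob 28 mm across at z 20 to 52 mm. Seated, flange on the rim, its origin is 91 mm above the jar's.
- lid_steel: Loose lid of brushed steel with a black knob and a black rubber plug underneath, 140 g, lying knob up on the worktop. Origin at the centre of the underside of its tapered plug (14 mm deep, 66 mm across below, 84 mm above), z up; flange 94 mm across at z 14 to 20 mm; upright round knob 28 mm across at z 20 to 52 mm. Seated, flange on the rim, its origin is 111 mm above the jar's.
- lid_sage: Loose lid of sage-green glazed stoneware, knob included, 170 g, lying knob up on the worktop. Origin at the centre of the underside of its tapered plug (14 mm deep, 68 mm across below, 86 mm above), z up; flange 100 mm across at z 14 to 20 mm; upright round knob 28 mm across at z 20 to 52 mm. Seated, flange on the rim, its origin is 81 mm above the jar's.
- pepper_mill: Dark wooden pepper mill, a bystander: 140 mm tall, at most 52 mm across, standing loose among the jars and lids. Origin at the centre of its underside, z up.
- salt_pot: Small round wooden salt pot, a bystander: 38 mm tall, 45 mm across, pale with a dark closed top, standing loose among the jars and lids. Origin at the centre of its underside, z up.
There are look-alikes about, which are no part of the job. What is shaped like the lid_blue but red or turquoise is not meant.

How it is judged:
By the outcome, as a careful person would: the job done as asked, in the order asked, and still so for the second after the job is handed in, with the robot touching nothing.
It also fails if it takes over 118 s, if anything falls off the work surface, if the arm or the gripper's body presses on something with over 40 N, if the wrist force passes 120 N, or if a joint passes its speed limit or range.

## Working session

There is one attempt and no reset: what is moved stays moved. The work goes in short steps, Python scripts to look and compute and a tool call to move; the robot and the scene stay as the last step left them, time stands still between calls to the robot, and variables do not carry over. Pictures are saved under pics/ and viewed, at most 14 in all, crops included, and the job is handed in when it is done.

Besides the shell and the picture viewer there is one more tool, called as name(argument=value, ...) on one line, values as JSON. jog_arm: Moves the arm, as the interface text tells. Shifts and turns lie within -1 to 1; 1 stands for 0.02 m of shift or 45 degrees of turn. Its arguments: {"type":"object","properties":{"plan":{"type":"array"},"grip_force":{"type":"number"}},"required":["plan"]}

```bash
mkdir -p pics; ls
python3 - <<'E'
from station import ctrl
import cv2,numpy as np
print(ctrl.get_obs())
for n in("top","scene","wrist"):
    im,d=ctrl.get_image(n); cv2.imwrite(f"pics/{n}0.png",im[:,:,::-1]); np.savez(f"pics/{n}0.npz",im=im,d=d)
    print(n,ctrl.camera_info(n))
E
```

```text
pics
{'t': 0.0, 'q': array([ 1.09200070e+00,  5.33669249e-02,  1.61430121e+00,  1.39377424e-05,
        1.47600209e+00, -1.19020655e-01]), 'dq': array([-0.00149821, -0.00047619, -0.00017814,  0.00020303,  0.00016581,
       -0.00113537]), 'effort': array([-5.83897563e-04, -3.93652046e+01, -3.70188046e+01, -1.49750817e-04,
        6.78429191e-03,  4.29230710e-06]), 'tool_pos': array([0.21975718, 0.58442214, 0.23005248]), 'tool_rot': array([-0.56198018, -3.09028252,  0.00311169]), 'contact_force': array([ 0.27416483, -0.82625412, -0.38086065]), 'wrist_torque': array([ 0.02359593, -0.01609884, -0.06430583]), 'grip_force': 0.0, 'opening': 0.08533990241270256}
top {'camera_matrix': array([[425.40925951,   0.        , 261.25807097],
       [  0.        , 425.40925951, 192.41512022],
       [  0.        ,   0.        ,   1.        ]]), 'k1': -0.1025388211990261, 'rvec': array([ 2.16583179, -2.09720355,  0.23912811]), 'tvec': array([-0.10833499,  0.59509411,  1.35572317])}
scene {'camera_matrix': array([[494.74165912,   0.        , 256.2798969 ],
       [  0.        , 494.74165912, 193.40441526],
       [  0.        ,   0.        ,   1.        ]]), 'k1': 0.0066849023665407434, 'rvec': array([ 1.37531182,  2.41644547, -0.71373114]), 'tvec': array([ 0.35990563, -0.36895404,  1.76021232])}
wrist {'camera_matrix': array([[304.11188018,   0.        , 257.04445404],
       [  0.        , 304.11188018, 193.05223321],
       [  0.        ,   0.        ,   1.        ]]), 'k1': -0.02492523172978461, 'T_tool_cam': array([[-3.43537575e-04, -9.49928211e-01, -3.12468039e-01,
         8.05911087e-02],
       [ 9.99999762e-01, -1.39128180e-04, -6.76471456e-04,
         1.65710094e-04],
       [ 5.99126211e-04, -3.12468197e-01,  9.49928032e-01,
        -1.42098611e-01],
       [ 0.00000000e+00,  0.00000000e+00,  0.00000000e+00,
         1.00000000e+00]])}
```

View pics/top0.png

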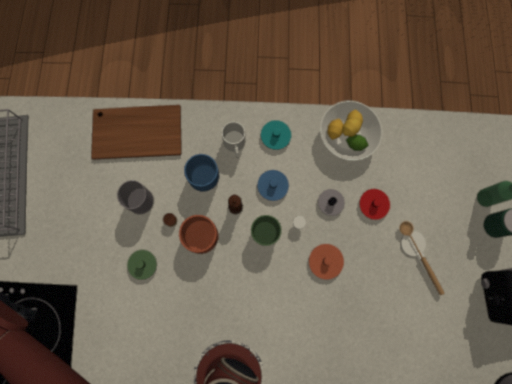

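View pics/scene0.png

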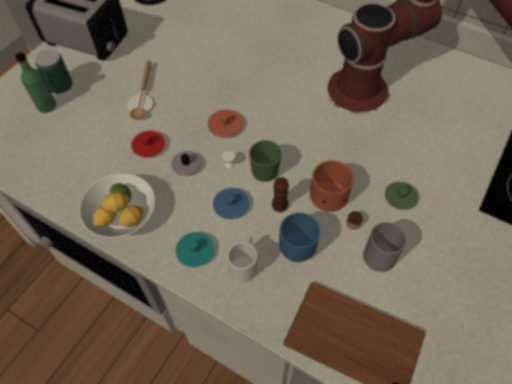

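The top view shows the sage jar (265,230), terra jar (198,234), blue jar (201,172) and steel jar (135,197). The lids are sage (142,264), blue (272,185), steel (331,202) and terra (326,262). The mill is at (235,204) and the salt pot at (169,219). The red (375,204) and turquoise (276,135) lids are the decoys. The scene view agrees.

```bash
cat > h.py <<'E'
import numpy as np,cv2
from scipy.spatial.transform import Rotation as R
from scipy.optimize import least_squares
from station import ctrl
def shot(name):
    o=ctrl.get_obs(); im,d=ctrl.get_image(name); return o,im,d
def world(name,o,d):
    c=ctrl.camera_info(name);K=c["camera_matrix"]
    v,u=np.mgrid[:384,:512].astype(float)
    n=cv2.undistortPoints(np.stack([u.ravel(),v.ravel()],1)[:,None],K,np.array([c["k1"],0,0,0.]))[:,0]
    P=np.c_[n,np.ones(len(n))]*d.ravel()[:,None]
    if "rvec" in c:
        Rm=cv2.Rodrigues(c["rvec"])[0]; W=(P-c["tvec"])@Rm
    else:
        T=c["T_tool_cam"]; W=(P@T[:3,:3].T+T[:3,3])@R.from_rotvec(o["tool_rot"]).as_matrix().T+o["tool_pos"]
    W[d.ravel()<=0]=np.nan
    return W.reshape(384,512,3)
def circ(p,r):
    """fit a circle of radius r, robustly"""
    f=least_squares(lambda c:np.hypot(*(p-c).T)-r,p.mean(0),loss="soft_l1",f_scale=.002)
    return f.x,np.median(abs(f.fun))
# name: (outer radius, rim height, wall)
JAR=dict(blue=(.055,.110,.005),terra=(.060,.105,.006),steel=(.047,.125,.003),sage=(.050,.095,.005))
def jar(W,n,c0):
    r,h,w=JAR[n]; rad=np.hypot(W[...,0]-c0[0],W[...,1]-c0[1])
    m=(rad<r+.025)&(abs(W[...,2]-h)<.010)
    x,e=circ(W[m][:,:2],r-w/2); return x,e,m.sum(),np.median(W[m][:,2])
def lid(W,n,c0):
    r=JAR[n][0]; rad=np.hypot(W[...,0]-c0[0],W[...,1]-c0[1])
    m=((rad<r+.03)&(W[...,2]>.012)&(W[...,2]<.035)).astype(np.uint8)
    cs=cv2.findContours(m,cv2.RETR_EXTERNAL,cv2.CHAIN_APPROX_NONE)[0]
    q=max(cs,key=cv2.contourArea)[:,0]
    x,e=circ(W[q[:,1],q[:,0]][:,:2],r)
    k=(rad<r)&(W[...,2]>.042)&(W[...,2]<.065)
    return x,e,len(q),np.median(W[k],axis=0)
E
python3 - <<'E'
from h import *
z=np.load("pics/top0.npz");W=world("top",None,z["d"])
px=dict(blue=((201,172),(272,185)),terra=((198,234),(326,262)),steel=((135,197),(331,202)),sage=((265,230),(142,264)))
np.set_printoptions(precision=4,suppress=True)
print("table z",np.nanmedian(W[280:330,120:180,2]))
for n,(j,l) in px.items():
    cj=W[j[1]-20:j[1]+20,j[0]-20:j[0]+20]; m=cj[...,2]>.07
    print(n,"jar",*jar(W,n,np.nanmean(cj[m],axis=0)),"lid",*lid(W,n,W[l[1],l[0]]))
for n,p in dict(mill=(235,204),salt=(169,219),white=(299,222)).items():
    print(n,W[p[1]-1,p[0]])
E
```

```text
table z -0.000512328308017306
blue jar [0.656  0.1108] 0.0015082682396314884 199 0.10809148894691567 lid [ 0.6346 -0.1294] 0.0015346679125228593 88 [ 0.6336 -0.1284  0.0508]
terra jar [0.4509 0.1099] 0.0015673272633858343 238 0.10398214111165086 lid [ 0.3796 -0.3137] 0.002861881527127179 97 [ 0.3784 -0.3114  0.0518]
steel jar [0.5653 0.325 ] 0.0009520868362497617 124 0.12248722242083382 lid [ 0.5815 -0.3304] 0.002382397748697123 74 [ 0.5802 -0.3315  0.0513]
sage jar [ 0.4698 -0.1065] 0.0014920236635131388 168 0.09380013448707292 lid [0.35   0.2998] 0.0011701776790425354 84 [0.3492 0.3006 0.0509]
mill [ 0.5483 -0.0057  0.1262]
salt [0.5053 0.2161 0.0341]
white [ 0.5089 -0.2184  0.0425]
```

jog_arm(plan=[[0,0,0,0,0,-0.153,1],[0,0,0,0,0,-0.153,1],[0,0,0,0,0,-0.152,1],[0,0,0,0,0,0,1]], grip_force=40)

```text
t: 0.55
tool_pos: [0.2199, 0.5848, 0.2308]
tool_rot: [-0.001, -3.141, 0.001]
contact_force: [-0.7, -0.5, -1.5]
opening: 0.0856
grip_force: 0.0
```

jog_arm(plan=[[-0.45,-1,0.25,0,0,0,1],[-0.45,-1,0.25,0,0,0,1],[-0.45,-1,0.25,0,0,0,1],[-0.45,-1,0.25,0,0,0,1],[-0.45,-1,0.25,0,0,0,1],[-0.45,-1,0.25,0,0,0,1],[-0.45,-1,0.25,0,0,0,1]])

```text
t: 1.25
tool_pos: [0.2832, 0.444, 0.1959]
tool_rot: [-0.005, -3.141, 0.0]
contact_force: [0.3, -0.3, -0.6]
opening: 0.0855
grip_force: 0.0
```

jog_arm(plan=[[-0.45,-1,0.25,0,0,0,1],[-0.45,-1,0.25,0,0,0,1],[-0.45,-1,0.25,0,0,0,1],[-0.45,-1,0.25,0,0,0,1],[-0.45,-1,0.25,0,0,0,1],[-0.45,-1,0.25,0,0,0,1],[-0.45,-1,0.25,0,0,0,1],[0,0,0,0,0,0,1]])

```text
t: 2.05
tool_pos: [0.3462, 0.3032, 0.1603]
tool_rot: [-0.009, -3.14, 0.002]
contact_force: [-0.5, -0.6, -0.7]
opening: 0.0857
grip_force: 0.0
```

Run:
```python
from h import *
np.set_printoptions(precision=4,suppress=True)
o,im,d=shot("wrist"); cv2.imwrite("pics/w1.png",im[:,:,::-1]); W=world("wrist",o,d)
print(o["tool_pos"],o["tool_rot"],o["q"])
print(*lid(W,"sage",(.35,.30)))
```

```text
[0.3462 0.3032 0.1603] [-0.0086 -3.1404  0.002 ] [ 0.5576 -0.3042  2.0578 -0.0005  1.3896 -1.0077]
[0.3518 0.3031] 0.0008379598124534371 281 [0.3501 0.3031 0.0513]
```

View pics/w1.png

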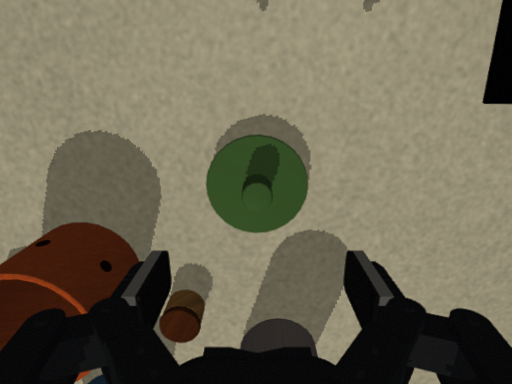

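The wrist picture shows the sage lid at (257,184), with its knob at (257,190), centred between the fingers.

jog_arm(plan=[[-0.25,0,1,0,0,0,1],[0,0,1,0,0,0,1],[0,0,1,0,0,0,1],[0,0,1,0,0,0,1],[0,0,1,0,0,0,1],[0,0,1,0,0,0,1],[0,0,0.7,0,0,0,1],[0,0,0,0,0,0,1]])

```text
t: 2.9
tool_pos: [0.3493, 0.3046, 0.0253]
tool_rot: [-0.0, -3.138, 0.003]
contact_force: [-0.4, 0.1, -0.7]
opening: 0.0855
grip_force: 0.0
```

jog_arm(plan=[[0,0,0,0,0,0,-1],[0,0,0,0,0,0,-1],[0,0,0,0,0,0,-1],[0,0,0,0,0,0,-1],[0,0,0,0,0,0,-1],[0,0,0,0,0,0,-1],[0,0,0,0,0,0,-1]], grip_force=40)

```text
t: 3.6
tool_pos: [0.3518, 0.3054, 0.0284]
tool_rot: [0.0, 3.14, 0.001]
contact_force: [-1.0, -0.0, 6.6]
opening: 0.0268
grip_force: 39.8
```

jog_arm(plan=[[0,0,-0.5,0,0,0,-1],[0,0,-1,0,0,0,-1],[0,0,-1,0,0,0,-1],[0,0,-1,0,0,0,-1],[0,0,-1,0,0,0,-1],[0,0,-1,0,0,0,-1],[0,0,-1,0,0,0,-1],[0,0,-1,0,0,0,-1]])

```text
t: 4.4
tool_pos: [0.3504, 0.3046, 0.1778]
tool_rot: [-0.0, -3.141, 0.001]
contact_force: [0.6, 0.8, -0.9]
opening: 0.0267
grip_force: 39.5
```

jog_arm(plan=[[-0.5,-1,-0.2,0,0,0,-1],[-0.5,-1,-0.2,0,0,0,-1],[-0.5,-1,-0.2,0,0,0,-1],[-0.5,-1,-0.2,0,0,0,-1],[-0.5,-1,-0.2,0,0,0,-1],[-0.5,-1,-0.2,0,0,0,-1],[-0.5,-1,-0.2,0,0,0,-1],[-0.5,-1,-0.2,0,0,0,-1]])

```text
t: 5.2
tool_pos: [0.4307, 0.144, 0.2092]
tool_rot: [-0.0, -3.141, -0.0]
contact_force: [-0.1, 0.3, -1.5]
opening: 0.0266
grip_force: 39.7
```

jog_arm(plan=[[-0.5,-1,-0.1,0,0,0,-1],[-0.5,-1,-0.1,0,0,0,-1],[-0.5,-1,-0.1,0,0,0,-1],[-0.5,-1,-0.1,0,0,0,-1],[-0.5,-1,-0.1,0,0,0,-1],[-0.5,-1,-0.1,0,0,0,-1],[-0.5,-1,-0.1,0,0,0,-1],[0,0,0,0,0,0,-1]])

```text
t: 6.0
tool_pos: [0.5014, 0.0032, 0.2234]
tool_rot: [-0.005, -3.141, 0.001]
contact_force: [0.3, 0.5, -1.0]
opening: 0.0267
grip_force: 39.7
```

```bash
cat >> h.py <<'E'
def held(W,o,n):
    """flange centre of the held lid relative to the TCP (world axes), top height, tilt of the flange plane"""
    r=JAR[n][0]; V=W-o["tool_pos"]; rad=np.hypot(V[...,0],V[...,1])
    m=((rad<r+.03)&(V[...,2]<.004)&(V[...,2]>-.03)).astype(np.uint8)
    q=max(cv2.findContours(m,cv2.RETR_EXTERNAL,cv2.CHAIN_APPROX_NONE)[0],key=cv2.contourArea)
    f=np.zeros_like(m); cv2.drawContours(f,[q],-1,1,-1); f=cv2.erode(f,np.ones((7,7)))&m
    p=V[f>0]; A=np.c_[p[:,:2],np.ones(len(p))]
    s=least_squares(lambda a:A@a-p[:,2],[0,0,-.01],loss="soft_l1",f_scale=.001).x
    q=q[:,0]; b=V[q[:,1],q[:,0]][:,:2]; far=b[np.hypot(*b.T)>r-.02]
    x,e=circ(far,r)
    return "centre",x,"res",e,"n",len(far),"z,slopes(deg)",s[2]*1000,np.degrees(s[:2])
E
python3 - <<'E'
from h import *
np.set_printoptions(precision=4,suppress=True)
o,im,d=shot("wrist"); cv2.imwrite("pics/w2.png",im[:,:,::-1]); W=world("wrist",o,d)
print(o["tool_pos"],o["tool_rot"],o["contact_force"])
print(*jar(W,"sage",(.47,-.107))); print(*held(W,o,"sage"))
E
```

```text
[0.5014 0.0032 0.2234] [-0.0046 -3.1413  0.0008] [ 0.2634  0.4555 -1.026 ]
[ 0.4718 -0.103 ] 0.0014037979853704328 2614 0.09385463314168983
centre [0.0005 0.0001] res 0.0007651069847557472 n 406 z,slopes(deg) -9.025082939972222 [-0.3181 -0.0576]
```

View pics/w2.png

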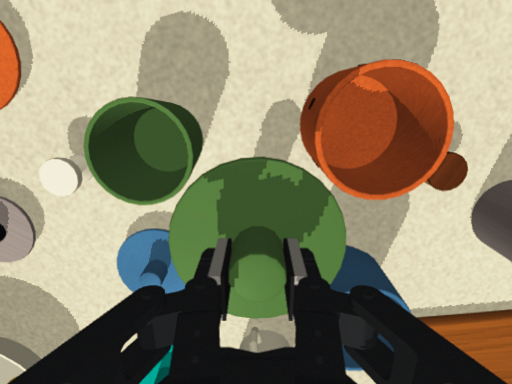

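The picture shows the sage lid held level at (257,230), the sage jar mouth at (140,150) and the terra jar at (385,130). I'll recompute with a tighter rim band, since the wall points bias the fit.

```bash
python3 - <<'E'
s=open("h.py").read()
s=s.replace("def jar(W,n,c0):","def jar(W,n,c0,b=.0035):").replace("""    m=(rad<r+.025)&(abs(W[...,2]-h)<.010)
""","""    m=(rad<r+.025)&(abs(W[...,2]-h)<.010); zt=np.percentile(W[m][:,2],95)
    m=(rad<r+.025)&(W[...,2]>zt-b)&(W[...,2]<zt+.003)
""")
open("h.py","w").write(s)
E
python3 - <<'E'
from h import *
np.set_printoptions(precision=4,suppress=True)
o,im,d=shot("wrist"); W=world("wrist",o,d)
for b in(.002,.0035): print(*jar(W,"sage",(.47,-.107),b),*jar(W,"terra",(.451,.11),b))
z=np.load("pics/top0.npz");T=world("top",None,z["d"])
for n,c in dict(blue=(.656,.111),terra=(.451,.110),steel=(.565,.325),sage=(.470,-.106)).items(): print(n,*jar(T,n,c))
E
```

```text
[ 0.4722 -0.104 ] 0.001164631713065769 1564 0.09443397779852473 [0.4543 0.1114] 0.001314925634095715 2475 0.1044120409635148
[ 0.4721 -0.1038] 0.0013136444542618947 1914 0.09425877789105754 [0.4542 0.1111] 0.0015147474342004676 3042 0.10421167205837424
blue [0.6565 0.1109] 0.0012700074413276134 72 0.11081888738786086
terra [0.451  0.1104] 0.0014229570223483062 97 0.10566064180228327
steel [0.5655 0.3254] 0.0007431135420587869 54 0.12472021221634849
sage [ 0.4694 -0.1069] 0.001170373120750818 60 0.09664127144296979
```

jog_arm(plan=[[0.25,-0.9,0,0,0,0,-1],[0.25,-0.9,0,0,0,0,-1],[0.25,-0.9,0,0,0,0,-1],[0.25,-0.9,0.5,0,0,0,-1],[0.25,-0.9,0.8,0,0,0,-1],[0.25,-0.86,1,0,0,0,-1],[0,0,1,0,0,0,-1],[0,0,1,0,0,0,-1]])

```text
t: 6.9
tool_pos: [0.4704, -0.1016, 0.1364]
tool_rot: [-0.0, -3.141, -0.001]
contact_force: [0.0, -0.5, -1.4]
opening: 0.0268
grip_force: 39.8
```

jog_arm(plan=[[0,0,0,0,0,0,-1],[0,0,0,0,0,0,-1]])

```text
t: 7.1
tool_pos: [0.4706, -0.1014, 0.1372]
tool_rot: [0.001, -3.141, -0.001]
contact_force: [0.3, -0.1, -1.0]
opening: 0.026
grip_force: 39.8
```

jog_arm(plan=[[-0.06,-0.13,0,0,0,0,-1],[0,0,0.3,0,0,0,-1],[0,0,0.3,0,0,0,-1],[0,0,0.3,0,0,0,-1],[0,0,0.2,0,0,0,-1],[0,0,0.1,0,0,0,-1],[0,0,0,0,0,0,-1]])

```text
t: 7.8
tool_pos: [0.4719, -0.1048, 0.1128]
tool_rot: [-0.0, -3.141, -0.001]
contact_force: [-0.1, 1.0, -0.7]
opening: 0.0267
grip_force: 39.8
```

jog_arm(plan=[[0,0,0.1,0,0,0,-1],[0,0,0.05,0,0,0,-1],[0,0,0,0,0,0,-1]])

```text
t: 8.1
tool_pos: [0.4722, -0.1048, 0.1102]
tool_rot: [-0.0, -3.141, -0.0]
contact_force: [-0.2, 1.2, -1.3]
opening: 0.0268
grip_force: 39.8
```

jog_arm(plan=[[0,0,0.05,0,0,0,-1],[0,0,0.05,0,0,0,-1],[0,0,0,0,0,0,-1]])

```text
t: 8.4
tool_pos: [0.4727, -0.105, 0.1097]
tool_rot: [-0.0, 3.141, -0.0]
contact_force: [-3.1, 0.4, 6.1]
opening: 0.0266
grip_force: 40.3
```

jog_arm(plan=[[0,0,-0.05,0,0,0,0.3],[0,0,0,0,0,0,1],[0,0,0,0,0,0,1],[0,0,0,0,0,0,1],[0,0,-0.5,0,0,0,1],[0,0,-1,0,0,0,1],[0,0,-1,0,0,0,1],[0,0,-1,0,0,0,1]])

```text
t: 9.2
tool_pos: [0.4722, -0.1049, 0.1807]
tool_rot: [0.0, 3.141, -0.0]
contact_force: [-0.5, -0.1, -0.5]
opening: 0.0854
grip_force: 0.0
```

jog_arm(plan=[[0,0,-1,0,0,0,1],[0,0,-1,0,0,0,1],[0,0,0,0,0,0,1]])

```text
t: 9.5
tool_pos: [0.474, -0.1056, 0.2235]
tool_rot: [0.0, 3.135, -0.004]
contact_force: [0.6, -0.8, 0.4]
opening: 0.0856
grip_force: 0.0
```

```bash
cat >> h.py <<'E'
def seated(W,n,c0):
    """flange top of a seated lid: centre, height minus nominal (mm), slopes (deg), knob"""
    r,h,w=JAR[n]; rad=np.hypot(W[...,0]-c0[0],W[...,1]-c0[1])
    m=(rad<r+.012)&(rad>.022)&(W[...,2]>h-.006)&(W[...,2]<h+.022)
    p=W[m]; A=np.c_[p[:,:2]-c0,np.ones(len(p))]
    s=least_squares(lambda a:A@a-p[:,2],[0,0,h],loss="soft_l1",f_scale=.001).x
    m=((abs(W[...,2]-s[2])<.006)&(rad<r+.015)).astype(np.uint8)
    q=max(cv2.findContours(m,cv2.RETR_EXTERNAL,cv2.CHAIN_APPROX_NONE)[0],key=cv2.contourArea)[:,0]
    b=W[q[:,1],q[:,0]][:,:2]; b=b[np.hypot(*(b-c0).T)>r-.015]
    x,e=circ(b,r); return "centre",x,e,"dz",(s[2]-h-.006)*1000,"slope",np.degrees(s[:2])
E
python3 - <<'E'
from h import *
np.set_printoptions(precision=4,suppress=True)
o,im,d=shot("wrist"); cv2.imwrite("pics/w3.png",im[:,:,::-1]);W=world("wrist",o,d)
print(o["tool_pos"],*seated(W,"sage",(.472,-.104)))
print(*lid(W,"blue",(.636,-.127)))
E
```

```text
[ 0.474  -0.1056  0.2235] centre [ 0.4729 -0.1047] 0.0008272562464173572 dz -0.18622379075774498 slope [ 0.0466 -0.0324]
[ 0.6359 -0.1274] 0.0010365234258639146 216 [ 0.6329 -0.127   0.0507]
```

View pics/w3.png

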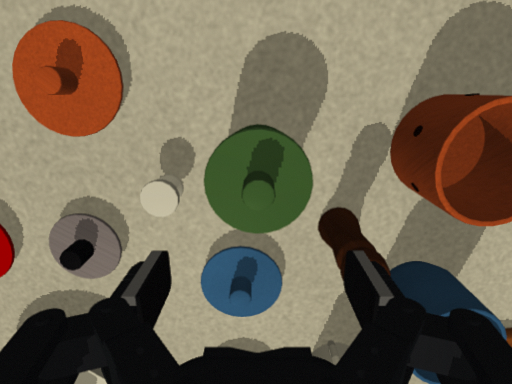

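The sage lid (258,180) is level and fully home. The blue lid is at (241,281).

jog_arm(plan=[[-1,-0.13,0,0,0,0,1],[-1,-0.13,0,0,0,0,1],[-1,-0.13,0,0,0,0,1],[-1,-0.13,0,0,0,0,1],[-1,-0.13,0.5,0,0,0,1],[-1,-0.13,0.7,0,0,0,1],[-1,-0.13,1,0,0,0,1],[-1,-0.13,1,0,0,0,1]])

```text
t: 10.35
tool_pos: [0.6322, -0.1255, 0.1529]
tool_rot: [-0.0, -3.14, -0.001]
contact_force: [0.0, 0.2, -0.1]
opening: 0.0853
grip_force: 0.0
```

jog_arm(plan=[[0,0,0,0,0,0,1],[0,0,0,0,0,0,1]])

```text
t: 10.55
tool_pos: [0.631, -0.1253, 0.1534]
tool_rot: [0.0, -3.138, -0.002]
contact_force: [0.5, -1.0, 0.5]
opening: 0.0853
grip_force: 0.0
```

Run:
```python
from h import *
np.set_printoptions(precision=4,suppress=True)
o,im,d=shot("wrist");W=world("wrist",o,d)
print(o["tool_pos"],o["tool_rot"],*lid(W,"blue",(.636,-.127)))
```

```text
[ 0.631  -0.1253  0.1534] [ 0.0001 -3.1379 -0.0018] [ 0.6369 -0.1272] 0.0009021376662367679 318 [ 0.6354 -0.1269  0.0512]
```

jog_arm(plan=[[-0.26,-0.085,1,0,0,0,1],[0,0,1,0,0,0,1],[0,0,1,0,0,0,1],[0,0,1,0,0,0,1],[0,0,1,0,0,0,1],[0,0,0.9,0,0,0,1],[0,0,0.25,0,0,0,1],[0,0,0,0,0,0,1]])

```text
t: 11.4
tool_pos: [0.6368, -0.1272, 0.032]
tool_rot: [-0.0, -3.141, -0.0]
contact_force: [0.2, 0.2, -0.0]
opening: 0.0852
grip_force: 0.0
```

jog_arm(plan=[[0,0,0,0,0,0,-1],[0,0,0,0,0,0,-1],[0,0,0,0,0,0,-1],[0,0,0,0,0,0,-1],[0,0,0,0,0,0,-1],[0,0,0,0,0,0,-1]])

```text
t: 12.0
tool_pos: [0.638, -0.1276, 0.0332]
tool_rot: [0.0, 3.14, -0.001]
contact_force: [-0.0, 0.7, 4.3]
opening: 0.0267
grip_force: 39.8
```

jog_arm(plan=[[0,0,-0.5,0,0,0,-1],[0,0,-1,0,0,0,-1],[0,0,-1,0,0,0,-1],[0,0,-1,0,0,0,-1],[0,0,-1,0,0,0,-1],[0,0,-1,0,0,0,-1],[0,0,-1,0,0,0,-1],[-0.3,0.8,-1,0,0,0,-1]])

```text
t: 12.8
tool_pos: [0.6424, -0.1124, 0.1826]
tool_rot: [-0.004, -3.14, 0.0]
contact_force: [0.6, 0.6, -1.7]
opening: 0.0264
grip_force: 39.5
```

jog_arm(plan=[[-0.3,0.9,-1,0,0,0,-1],[-0.3,0.9,-1,0,0,0,-1],[-0.3,0.9,-0.5,0,0,0,-1],[-0.3,0.9,0,0,0,0,-1],[-0.3,0.9,0,0,0,0,-1],[-0.3,0.9,0,0,0,0,-1],[0,0,0,0,0,0,-1],[0,0,0,0,0,0,-1]])

```text
t: 13.6
tool_pos: [0.6791, -0.0027, 0.2309]
tool_rot: [0.001, -3.139, 0.0]
contact_force: [-0.0, -0.0, -1.4]
opening: 0.0268
grip_force: 39.5
```

Run:
```python
from h import *
np.set_printoptions(precision=4,suppress=True)
o,im,d=shot("wrist"); cv2.imwrite("pics/w4.png",im[:,:,::-1]);W=world("wrist",o,d)
print(o["tool_pos"],o["tool_rot"],*jar(W,"blue",(.659,.113),.002),*held(W,o,"blue"))
```

```text
[ 0.6791 -0.0027  0.2309] [ 0.0015 -3.1393  0.0004] [0.6589 0.112 ] 0.0011920706185499022 1601 0.10921757926187749 centre [-0.0006  0.0001] res 0.0007852179028924391 n 428 z,slopes(deg) -13.840969983234727 [-0.3658  0.0042]
```

View pics/w4.png

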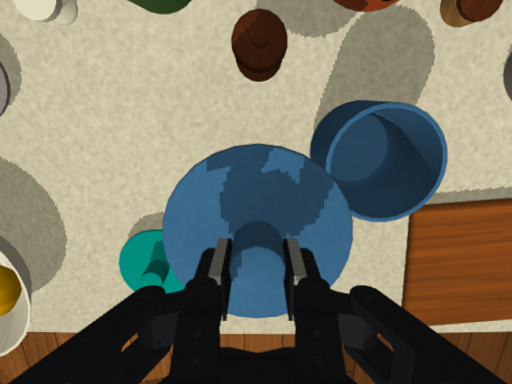

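jog_arm(plan=[[0.16,0.96,0,0,0,0,-1],[0.16,0.96,0,0,0,0,-1],[0.16,0.96,0,0,0,0,-1],[0.16,0.96,0.4,0,0,0,-1],[0.16,0.96,0.7,0,0,0,-1],[0.16,0.97,1,0,0,0,-1],[0,0,1,0,0,0,-1],[0,0,0.7,0,0,0,-1]])

```text
t: 14.45
tool_pos: [0.6584, 0.1137, 0.1529]
tool_rot: [0.003, -3.138, 0.0]
contact_force: [-0.1, 0.7, -2.4]
opening: 0.0263
grip_force: 39.6
```

jog_arm(plan=[[0,0,0,0,0,0,-1],[0,0,0,0,0,0,-1]])

```text
t: 14.65
tool_pos: [0.6601, 0.112, 0.1559]
tool_rot: [-0.0, -3.141, 0.0]
contact_force: [-0.2, -0.1, -1.5]
opening: 0.0263
grip_force: 39.6
```

jog_arm(plan=[[0,0.02,0.3,0,0,0,-1],[0,0,0.3,0,0,0,-1],[0,0,0.25,0,0,0,-1],[0,0,0.2,0,0,0,-1],[0,0,0.1,0,0,0,-1],[0,0,0.05,0,0,0,-1],[0,0,0,0,0,0,-1]])

```text
t: 15.35
tool_pos: [0.6602, 0.1124, 0.1322]
tool_rot: [-0.0, -3.141, 0.0]
contact_force: [-0.1, 1.3, -1.1]
opening: 0.0265
grip_force: 39.6
```

jog_arm(plan=[[0,0,0.08,0,0,0,-1],[0,0,0.05,0,0,0,-1],[0,0,0,0,0,0,-1]])

```text
t: 15.65
tool_pos: [0.6602, 0.1124, 0.1297]
tool_rot: [0.0, 3.142, -0.0]
contact_force: [0.7, -0.3, -1.5]
opening: 0.0264
grip_force: 39.6
```

jog_arm(plan=[[0,0,0.05,0,0,0,-1],[0,0,0.05,0,0,0,-1],[0,0,0,0,0,0,-1]])

```text
t: 15.95
tool_pos: [0.6607, 0.1125, 0.1295]
tool_rot: [0.0, 3.14, -0.0]
contact_force: [-3.5, 0.3, 5.2]
opening: 0.0265
grip_force: 40.2
```

jog_arm(plan=[[0,0,-0.05,0,0,0,0.3],[0,0,0,0,0,0,1],[0,0,0,0,0,0,1],[0,0,0,0,0,0,1],[0,0,-0.5,0,0,0,1],[0,0,-1,0,0,0,1],[0,0,-1,0,0,0,1],[0,0,-1,0,0,0,1]])

```text
t: 16.75
tool_pos: [0.6603, 0.1124, 0.2002]
tool_rot: [0.0, 3.141, -0.0]
contact_force: [0.7, -0.2, -0.1]
opening: 0.0854
grip_force: 0.0
```

jog_arm(plan=[[0,0,-1,0,0,0,1],[0,0,-1,0,0,0,1],[0,0,0,0,0,0,1]])

```text
t: 17.05
tool_pos: [0.6621, 0.1126, 0.2438]
tool_rot: [0.0, 3.134, 0.001]
contact_force: [0.2, -0.3, 0.5]
opening: 0.0854
grip_force: 0.0
```

Run:
```python
from h import *
np.set_printoptions(precision=4,suppress=True)
o,im,d=shot("wrist"); cv2.imwrite("pics/w5.png",im[:,:,::-1]);W=world("wrist",o,d)
print(o["tool_pos"],*seated(W,"blue",(.660,.1125)))
```

```text
[0.6621 0.1126 0.2438] centre [0.6598 0.1128] 0.0010010142536971932 dz -0.21060971999825073 slope [0.0732 0.011 ]
```

jog_arm(plan=[[0.175,-1,0,0,0,0,1],[0.175,-1,0,0,0,0,1],[0.175,-1,0,0,0,0,1],[0.175,-1,0,0,0,0,1],[0.175,-1,0,0,0,0,1],[0.175,-1,0,0,0,0,1],[0.175,-1,0,0,0,0,1],[0.175,-1,0,0,0,0,1]])

```text
t: 17.9
tool_pos: [0.6307, -0.0493, 0.2365]
tool_rot: [-0.001, -3.138, -0.0]
contact_force: [0.4, 0.0, 0.4]
opening: 0.0855
grip_force: 0.0
```

jog_arm(plan=[[0.175,-1,0,0,0,0,1],[0.175,-1,0,0,0,0,1],[0.175,-1,0,0,0,0,1],[0.175,-1,0,0,0,0,1],[0.175,-1,0,0,0,0,1],[0.175,-1,0,0,0,0,1],[0.175,-1,0,0,0,0,1],[0.175,-1,0,0,0,0,1]])

```text
t: 18.7
tool_pos: [0.6025, -0.209, 0.2365]
tool_rot: [-0.001, -3.138, -0.002]
contact_force: [-0.5, -0.4, -0.1]
opening: 0.0852
grip_force: 0.0
```

jog_arm(plan=[[0.175,-1,0.7,0,0,0,1],[0.175,-1,0.75,0,0,0,1],[0.175,-1,0.75,0,0,0,1],[0.175,-1,0.75,0,0,0,1],[0.175,-1,0.75,0,0,0,1],[0.175,-1,0.75,0,0,0,1],[0,0,0,0,0,0,1],[0,0,0,0,0,0,1]])

```text
t: 19.5
tool_pos: [0.5829, -0.328, 0.1489]
tool_rot: [-0.001, -3.141, -0.002]
contact_force: [0.5, 0.6, 0.9]
opening: 0.0853
grip_force: 0.0
```

Run:
```python
from h import *
np.set_printoptions(precision=4,suppress=True)
o,im,d=shot("wrist"); cv2.imwrite("pics/w6.png",im[:,:,::-1]);W=world("wrist",o,d)
print(o["tool_pos"],o["tool_rot"],o["q"],*lid(W,"steel",(.584,-.328)))
```

```text
[ 0.5829 -0.328   0.1489] [-0.0015 -3.1408 -0.0018] [-0.6239  0.2141  1.5763  0.0005  1.3525 -2.1939] [ 0.5836 -0.3291] 0.0008146179251420985 277 [ 0.5819 -0.3294  0.0513]
```

jog_arm(plan=[[0,-0.05,1,0,0,0,1],[0,0,1,0,0,0,1],[0,0,1,0,0,0,1],[0,0,1,0,0,0,1],[0,0,1,0,0,0,1],[0,0,0.7,0,0,0,1],[0,0,0.2,0,0,0,1],[0,0,0,0,0,0,1]])

```text
t: 20.35
tool_pos: [0.5834, -0.3282, 0.0317]
tool_rot: [0.001, -3.141, -0.0]
contact_force: [0.5, 0.3, -0.5]
opening: 0.0854
grip_force: 0.0
```

jog_arm(plan=[[0,0,0,0,0,0,-1],[0,0,0,0,0,0,-1],[0,0,0,0,0,0,-1],[0,0,0,0,0,0,-1],[0,0,0,0,0,0,-1],[0,0,0,0,0,0,-1]])

```text
t: 20.95
tool_pos: [0.5837, -0.3289, 0.0326]
tool_rot: [0.0, 3.14, -0.001]
contact_force: [-0.3, 1.0, 4.0]
opening: 0.0265
grip_force: 39.6
```

jog_arm(plan=[[0,0,-0.5,0,0,0,-1],[0,0,-1,0,0,0,-1],[0,0,-1,0,0,0,-1],[0,0,-1,0,0,0,-1],[0,0,-1,0,0,0,-1],[0,0,-1,0,0,0,-1],[0,0,-1,0,0,0,-1],[0,0,-1,0,0,0,-1]])

```text
t: 21.75
tool_pos: [0.5827, -0.3283, 0.1822]
tool_rot: [-0.0, -3.141, -0.001]
contact_force: [0.9, 0.0, -1.3]
opening: 0.0265
grip_force: 39.4
```

jog_arm(plan=[[0,0.8,-0.6,0,0,0,-1],[0,1,-0.6,0,0,0,-1],[0,1,-0.6,0,0,0,-1],[0,1,-0.6,0,0,0,-1],[0,1,-0.6,0,0,0,-1],[-0.1,1,0,0,0,0,-1],[-0.1,1,0,0,0,0,-1],[-0.1,1,0,0,0,0,-1]])

```text
t: 22.55
tool_pos: [0.5891, -0.1704, 0.2423]
tool_rot: [-0.001, 3.141, 0.0]
contact_force: [0.2, -0.2, -1.2]
opening: 0.0265
grip_force: 39.5
```

jog_arm(plan=[[-0.1,1,0,0,0,0,-1],[-0.1,1,0,0,0,0,-1],[-0.1,1,0,0,0,0,-1],[-0.1,1,0,0,0,0,-1],[-0.1,1,0,0,0,0,-1],[-0.1,1,0,0,0,0,-1],[0,1,0,0,0,0,-1],[0,1,0,0,0,0,-1]])

```text
t: 23.35
tool_pos: [0.6007, -0.0104, 0.242]
tool_rot: [0.001, -3.141, -0.0]
contact_force: [-0.4, 0.0, -1.4]
opening: 0.0263
grip_force: 39.5
```

jog_arm(plan=[[0,1,0,0,0,0,-1],[0,1,0,0,0,0,-1],[0,1,0,0,0,0,-1],[0,1,0,0,0,0,-1],[0,1,0,0,0,0,-1],[0,1,0,0,0,0,-1],[0,1,0,0,0,0,-1],[0,1,0,0,0,0,-1]])

```text
t: 24.15
tool_pos: [0.6003, 0.1494, 0.2421]
tool_rot: [0.001, -3.141, -0.0]
contact_force: [0.4, 0.3, -0.5]
opening: 0.0263
grip_force: 39.5
```

jog_arm(plan=[[0,1,0,0,0,0,-1],[0,1,0,0,0,0,-1],[0,0.5,0,0,0,0,-1],[0,0,0,0,0,0,-1],[0,0,0,0,0,0,-1]])

```text
t: 24.65
tool_pos: [0.6009, 0.1974, 0.2418]
tool_rot: [0.001, -3.142, 0.001]
contact_force: [-1.3, -0.3, -0.8]
opening: 0.0266
grip_force: 39.5
```

Run:
```python
from h import *
np.set_printoptions(precision=4,suppress=True)
o,im,d=shot("wrist"); cv2.imwrite("pics/w7.png",im[:,:,::-1]);W=world("wrist",o,d)
print(o["tool_pos"],o["tool_rot"],*jar(W,"steel",(.568,.327),.002),*held(W,o,"steel"))
```

```text
[0.6009 0.1974 0.2418] [ 0.0005 -3.1415  0.001 ] [0.5684 0.3264] 0.0007428330789146786 1073 0.12434143434760285 centre [0.0004 0.0002] res 0.0007943108917860091 n 374 z,slopes(deg) -13.169790816900452 [-0.2161 -0.0012]
```

View pics/w7.png

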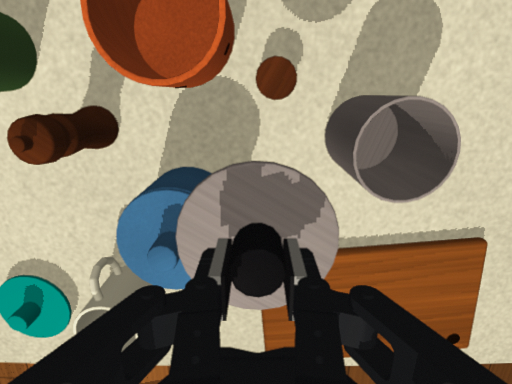

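The picture shows the steel lid held level at (257,230) and the steel jar at (408,148).

jog_arm(plan=[[0.23,0.92,0,0,0,0,-1],[0.23,0.92,0,0,0,0,-1],[0.23,0.92,0,0,0,0,-1],[0.23,0.93,0,0,0,0,-1],[0.23,0.93,0.3,0,0,0,-1],[0.23,0.93,0.7,0,0,0,-1],[0.24,0.93,0.9,0,0,0,-1],[0,0,1,0,0,0,-1]])

```text
t: 25.5
tool_pos: [0.5675, 0.3296, 0.1815]
tool_rot: [0.004, -3.14, -0.001]
contact_force: [-0.2, -0.6, -1.0]
opening: 0.0264
grip_force: 39.6
```

jog_arm(plan=[[0,0,0.7,0,0,0,-1],[0,0,0,0,0,0,-1],[0,0,0,0,0,0,-1]])

```text
t: 25.8
tool_pos: [0.5686, 0.3269, 0.1689]
tool_rot: [-0.001, -3.14, 0.001]
contact_force: [1.4, 0.1, -0.5]
opening: 0.0265
grip_force: 39.6
```

jog_arm(plan=[[0,0,0.3,0,0,0,-1],[0,0,0.3,0,0,0,-1],[0,0,0.25,0,0,0,-1],[0,0,0.2,0,0,0,-1],[0,0,0.1,0,0,0,-1],[0,0,0,0,0,0,-1]])

```text
t: 26.4
tool_pos: [0.5686, 0.3269, 0.1462]
tool_rot: [-0.0, -3.141, 0.001]
contact_force: [-0.6, -1.3, -1.3]
opening: 0.0266
grip_force: 39.6
```

jog_arm(plan=[[0,0,0.05,0,0,0,-1],[0,0,0,0,0,0,-1]])

```text
t: 26.6
tool_pos: [0.5689, 0.3271, 0.1459]
tool_rot: [0.0, 3.141, 0.0]
contact_force: [0.4, 0.4, -1.0]
opening: 0.0266
grip_force: 39.6
```

jog_arm(plan=[[0,0,0.05,0,0,0,-1],[0,0,0.05,0,0,0,-1],[0,0,0,0,0,0,-1]])

```text
t: 26.9
tool_pos: [0.5688, 0.327, 0.1437]
tool_rot: [0.0, 3.142, 0.0]
contact_force: [-0.7, 0.5, -1.8]
opening: 0.0267
grip_force: 39.7
```

jog_arm(plan=[[0,0,0.05,0,0,0,-1],[0,0,0.03,0,0,0,-1],[0,0,0,0,0,0,-1]])

```text
t: 27.2
tool_pos: [0.5691, 0.3272, 0.1436]
tool_rot: [-0.0, 3.141, 0.0]
contact_force: [-3.7, -1.0, 5.0]
opening: 0.0267
grip_force: 40.1
```

Seated; release, lift, check, then go to the terra lid.

jog_arm(plan=[[0,0,-0.05,0,0,0,0.3],[0,0,0,0,0,0,1],[0,0,0,0,0,0,1],[0,0,0,0,0,0,1],[0,0,-0.5,0,0,0,1],[0,0,-1,0,0,0,1],[0,0,-1,0,0,0,1],[0,0,-1,0,0,0,1]])

```text
t: 28.0
tool_pos: [0.5689, 0.3271, 0.2146]
tool_rot: [0.0, 3.141, 0.0]
contact_force: [-0.9, -0.1, 0.5]
opening: 0.0853
grip_force: 0.0
```

jog_arm(plan=[[0,0,-1,0,0,0,1],[0,0,-1,0,0,0,1],[0,0,0,0,0,0,1]])

```text
t: 28.3
tool_pos: [0.5706, 0.3278, 0.2582]
tool_rot: [0.0, 3.134, 0.005]
contact_force: [1.2, -0.2, 0.2]
opening: 0.0856
grip_force: 0.0
```

Run:
```python
from h import *
np.set_printoptions(precision=4,suppress=True)
o,im,d=shot("wrist"); cv2.imwrite("pics/w8.png",im[:,:,::-1]);W=world("wrist",o,d)
print(o["tool_pos"],*seated(W,"steel",(.5688,.327)))
```

```text
[0.5706 0.3278 0.2582] centre [0.5691 0.3277] 0.0007457055075043434 dz -0.5129816661067158 slope [ 0.1458 -0.0143]
```

jog_arm(plan=[[0.3,-1,0,0,0,0,1],[0.3,-1,0,0,0,0,1],[0.3,-1,0,0,0,0,1],[0.3,-1,0,0,0,0,1],[0.3,-1,0,0,0,0,1],[0.3,-1,0,0,0,0,1],[0.3,-1,0,0,0,0,1],[0.3,-1,0,0,0,0,1]])

```text
t: 29.15
tool_pos: [0.5198, 0.1661, 0.2513]
tool_rot: [-0.0, -3.139, 0.001]
contact_force: [0.5, 0.0, 0.1]
opening: 0.0854
grip_force: 0.0
```

jog_arm(plan=[[0.3,-1,0,0,0,0,1],[0.3,-1,0,0,0,0,1],[0.3,-1,0,0,0,0,1],[0.3,-1,0,0,0,0,1],[0.3,-1,0,0,0,0,1],[0.3,-1,0,0,0,0,1],[0.3,-1,0,0,0,0,1],[0.3,-1,0,0,0,0,1]])

```text
t: 29.95
tool_pos: [0.4718, 0.0064, 0.2514]
tool_rot: [-0.0, -3.139, -0.0]
contact_force: [0.3, -0.5, 0.5]
opening: 0.0854
grip_force: 0.0
```

jog_arm(plan=[[0.3,-1,0,0,0,0,1],[0.3,-1,0,0,0,0,1],[0.3,-1,0,0,0,0,1],[0.3,-1,0,0,0,0,1],[0.3,-1,0,0,0,0,1],[0.3,-1,0,0,0,0,1],[0.3,-1,0,0,0,0,1],[0.3,-1,0,0,0,0,1]])

```text
t: 30.75
tool_pos: [0.4239, -0.1534, 0.2515]
tool_rot: [-0.0, -3.14, -0.002]
contact_force: [0.9, -0.1, 0.0]
opening: 0.0855
grip_force: 0.0
```

jog_arm(plan=[[0.27,-1,0.6,0,0,0,1],[0.27,-1,0.7,0,0,0,1],[0.27,-1,0.7,0,0,0,1],[0.27,-1,0.7,0,0,0,1],[0.27,-1,0.7,0,0,0,1],[0.27,-1,0.7,0,0,0,1],[0.27,-1,0.6,0,0,0,1],[0.27,-0.9,0,0,0,0,1]])

```text
t: 31.55
tool_pos: [0.3796, -0.3101, 0.1552]
tool_rot: [-0.001, -3.137, -0.007]
contact_force: [0.7, 0.1, -0.4]
opening: 0.0853
grip_force: 0.0
```

jog_arm(plan=[[0,0,0,0,0,0,1],[0,0,0,0,0,0,1]])

```text
t: 31.75
tool_pos: [0.3811, -0.3104, 0.1581]
tool_rot: [-0.001, -3.141, -0.003]
contact_force: [-1.1, 0.2, 1.2]
opening: 0.0854
grip_force: 0.0
```

Run:
```python
from h import *
np.set_printoptions(precision=4,suppress=True)
o,im,d=shot("wrist"); cv2.imwrite("pics/w9.png",im[:,:,::-1]);W=world("wrist",o,d)
print(o["tool_pos"],o["tool_rot"],o["q"],*lid(W,"terra",(.382,-.311)))
```

```text
[ 0.3811 -0.3104  0.1581] [-0.0013 -3.1405 -0.0027] [-0.8353 -0.2164  1.9905  0.0004  1.3695 -2.4053] [ 0.3812 -0.3124] 0.0010451790059067337 343 [ 0.3795 -0.3119  0.0512]
```

jog_arm(plan=[[0,-0.1,1,0,0,0,1],[0,0,1,0,0,0,1],[0,0,1,0,0,0,1],[0,0,1,0,0,0,1],[0,0,1,0,0,0,1],[0,0,1,0,0,0,1],[0,0,0.35,0,0,0,1],[0,0,0,0,0,0,1]])

```text
t: 32.6
tool_pos: [0.3812, -0.3117, 0.0311]
tool_rot: [0.001, -3.14, -0.003]
contact_force: [-0.2, 0.0, 0.5]
opening: 0.0858
grip_force: 0.0
```

jog_arm(plan=[[0,0,0,0,0,0,-1],[0,0,0,0,0,0,-1],[0,0,0,0,0,0,-1],[0,0,0,0,0,0,-1],[0,0,0,0,0,0,-1],[0,0,0,0,0,0,-1]])

```text
t: 33.2
tool_pos: [0.3821, -0.3135, 0.0331]
tool_rot: [0.0, 3.141, -0.001]
contact_force: [-1.1, 0.8, 4.9]
opening: 0.0268
grip_force: 39.9
```

jog_arm(plan=[[0,0,-0.5,0,0,0,-1],[0,0,-1,0,0,0,-1],[0,0,-1,0,0,0,-1],[0,0,-1,0,0,0,-1],[0,0,-1,0,0,0,-1],[0,0,-1,0,0,0,-1],[0,0,-1,0,0,0,-1],[0,0,-1,0,0,0,-1]])

```text
t: 34.0
tool_pos: [0.381, -0.3124, 0.1822]
tool_rot: [-0.0, -3.14, -0.002]
contact_force: [-0.7, -0.2, -2.5]
opening: 0.0265
grip_force: 39.7
```

jog_arm(plan=[[-0.2,0.5,-1,0,0,0,-1],[-0.3,1,-1,0,0,0,-1],[-0.35,1,-0.8,0,0,0,-1],[-0.35,1,0,0,0,0,-1],[-0.35,1,0,0,0,0,-1],[-0.35,1,0,0,0,0,-1],[-0.35,1,0,0,0,0,-1],[-0.35,1,0,0,0,0,-1]])

```text
t: 34.8
tool_pos: [0.4331, -0.1618, 0.2374]
tool_rot: [-0.0, -3.14, -0.001]
contact_force: [0.2, -0.7, -2.2]
opening: 0.0267
grip_force: 39.8
```

jog_arm(plan=[[-0.35,1,0,0,0,0,-1],[-0.35,1,0,0,0,0,-1],[-0.35,1,0,0,0,0,-1],[-0.35,1,0,0,0,0,-1],[-0.4,1,0,0,0,0,-1],[-0.4,1,0,0,0,0,-1],[-0.4,1,0,0,0,0,-1],[-0.4,0.6,0,0,0,0,-1]])

```text
t: 35.6
tool_pos: [0.4932, -0.0097, 0.2374]
tool_rot: [0.002, -3.14, -0.001]
contact_force: [-0.1, 0.6, -2.3]
opening: 0.0264
grip_force: 39.8
```

jog_arm(plan=[[0,0,0,0,0,0,-1],[0,0,0,0,0,0,-1]])

```text
t: 35.8
tool_pos: [0.4933, -0.0112, 0.2377]
tool_rot: [0.0, -3.14, 0.001]
contact_force: [-0.0, 0.4, -2.8]
opening: 0.0262
grip_force: 39.9
```

Run:
```python
from h import *
np.set_printoptions(precision=4,suppress=True)
o,im,d=shot("wrist"); cv2.imwrite("pics/w10.png",im[:,:,::-1]);W=world("wrist",o,d)
print(o["tool_pos"],o["tool_rot"],*jar(W,"terra",(.4545,.1115),.002),*held(W,o,"terra"))
```

```text
[ 0.4933 -0.0112  0.2377] [ 0.0003 -3.1405  0.0008] [0.4543 0.1113] 0.001343194962175196 2046 0.10437303131230137 centre [-0.0005  0.0001] res 0.0007852875810152836 n 460 z,slopes(deg) -13.721482366059067 [-0.322  -0.0149]
```

View pics/w10.png

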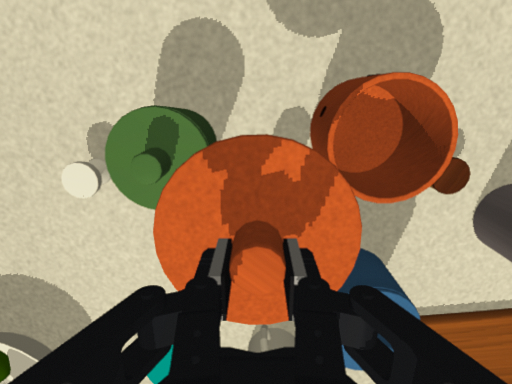

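The picture shows the terra lid held level at (257,230) and the terra jar at (392,138).

jog_arm(plan=[[0.27,0.88,0,0,0,0,-1],[0.27,0.88,0,0,0,0,-1],[0.27,0.88,0,0,0,0,-1],[0.27,0.88,0,0,0,0,-1],[0.27,0.88,0.5,0,0,0,-1],[0.27,0.88,0.9,0,0,0,-1],[0.28,0.88,1,0,0,0,-1],[0,0,1,0,0,0,-1]])

```text
t: 36.65
tool_pos: [0.4551, 0.1129, 0.1696]
tool_rot: [-0.001, 3.141, 0.001]
contact_force: [-0.2, -0.3, -2.7]
opening: 0.0263
grip_force: 40.0
```

jog_arm(plan=[[0,0,0.95,0,0,0,-1],[0,0,0,0,0,0,-1],[0,0,0,0,0,0,-1]])

```text
t: 36.95
tool_pos: [0.4556, 0.1116, 0.1513]
tool_rot: [-0.002, -3.141, 0.0]
contact_force: [-0.2, 0.1, -2.3]
opening: 0.0264
grip_force: 40.0
```

jog_arm(plan=[[0,0.02,0.3,0,0,0,-1],[0,0,0.3,0,0,0,-1],[0,0,0.25,0,0,0,-1],[0,0,0.2,0,0,0,-1],[0,0,0.15,0,0,0,-1],[0,0,0,0,0,0,-1]])

```text
t: 37.55
tool_pos: [0.4552, 0.1126, 0.1265]
tool_rot: [-0.0, -3.14, 0.0]
contact_force: [0.0, -0.2, -1.8]
opening: 0.0264
grip_force: 40.0
```

jog_arm(plan=[[0,0,0.05,0,0,0,-1],[0,0,0,0,0,0,-1]])

```text
t: 37.75
tool_pos: [0.4557, 0.1127, 0.1262]
tool_rot: [0.0, 3.141, 0.0]
contact_force: [0.3, 0.1, -2.1]
opening: 0.0267
grip_force: 40.0
```

jog_arm(plan=[[0,0,0.05,0,0,0,-1],[0,0,0.05,0,0,0,-1],[0,0,0,0,0,0,-1]])

```text
t: 38.05
tool_pos: [0.4556, 0.1126, 0.1242]
tool_rot: [0.0, 3.142, -0.0]
contact_force: [-0.1, -0.4, -1.6]
opening: 0.0263
grip_force: 40.2
```

jog_arm(plan=[[0,0,0.04,0,0,0,-1],[0,0,0.04,0,0,0,-1],[0,0,0,0,0,0,-1]])

```text
t: 38.35
tool_pos: [0.4558, 0.1126, 0.1241]
tool_rot: [0.0, -3.141, 0.0]
contact_force: [-5.1, -1.1, 7.3]
opening: 0.0265
grip_force: 40.9
```

Contact; release, lift clear and check everything.

jog_arm(plan=[[0,0,-0.05,0,0,0,0.3],[0,0,0,0,0,0,1],[0,0,0,0,0,0,1],[0,0,0,0,0,0,1],[0,0,-0.5,0,0,0,1],[0,0,-1,0,0,0,1],[0,0,-1,0,0,0,1],[0,0,-1,0,0,0,1]])

```text
t: 39.15
tool_pos: [0.4557, 0.1127, 0.195]
tool_rot: [0.0, 3.141, 0.0]
contact_force: [-0.5, 0.1, 0.2]
opening: 0.0856
grip_force: 0.0
```

jog_arm(plan=[[0,0,-1,0,0,0,1],[0,0,-1,0,0,0,1],[0,0,-1,0,0,0,1],[0,0,0,0,0,0,1],[0,0,0,0,0,0,1]])

```text
t: 39.65
tool_pos: [0.4558, 0.1127, 0.2538]
tool_rot: [0.0, 3.141, 0.0]
contact_force: [-0.4, -0.3, 0.2]
opening: 0.0854
grip_force: 0.0
```

Run:
```python
from h import *
np.set_printoptions(precision=4,suppress=True)
o,im,d=shot("wrist"); W=world("wrist",o,d)
print(o["tool_pos"],*seated(W,"terra",(.4555,.1125)))
o,im,d=shot("scene"); cv2.imwrite("pics/s2.png",im[:,:,::-1])
```

```text
[0.4558 0.1127 0.2538] centre [0.455  0.1128] 0.0010265588508691567 dz -0.5127001838781207 slope [0.03   0.0054]
```

View pics/s2.png

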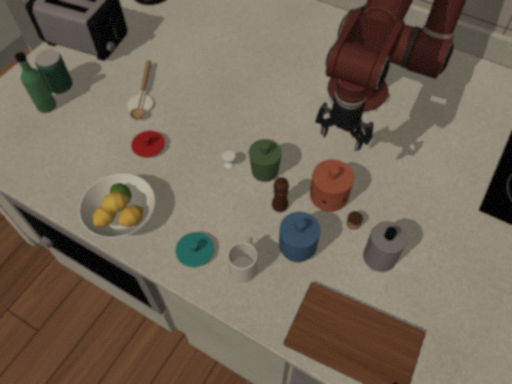

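All four jars are lidded: sage (265,160), terra (331,185), blue (299,236) and steel (385,246). The mill, salt pot and decoy lids haven't moved, so I'm handing in.

```bash
python3 -c "
from station import ctrl
print(ctrl.finish_job())"
```

```text
the job is handed in; nothing more can be done
None
```

All four lids are on their own jars, each measured within about half a millimetre of fully home and level to 0.15°; the mill and salt pot were left untouched, and the job was handed in at about 40 s.

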